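# Clamp a wheel hub in the bench holder

## Task

Stand the pink wheel hub upright, silver freehub end down, in the socket of the blue bench holder so that it sits fully down, lowering it in rather than dropping it. Then push the red cam lever clockwise (seen from above) round its quarter turn until it meets the brass stop pin, and press it firmly against the pin for a moment without straining it; let go and leave the lever there. Do not disturb the black hub, the red bottle or the steel bowl.

Things in the scene. Friction and masses are not known exactly. Their poses are not given: they have to be found in the camera images.
- hub_cap (a point): Pink wheel hub, loose, about 0.3 kg, standing upright, silver freehub end down, 104 mm tall. This point: centre of its steel end cap (diameter 22, from 74 to 104 mm above the foot), the place to grasp from above; z is the hub's axis, up.
- hub_foot (a point): Centre of the underside of the pink hub, 89 mm below the cap's centre. The silver freehub body (lowest 32 mm) has diameter 34 and a 4 mm bevel at the foot; pink flanges of diameter 58 lie 32-36 and 70-74 mm above the foot, a shell of diameter 36 between them.
- holder: Blue hub holder on a dark base plate (120 x 150 mm, 12 thick), fixed to the bench. Origin on the bench under the socket's centre. +y points from the socket to the lever's pivot, 50 mm away. z up.
- socket_mouth (a point): Centre of the socket's mouth, at rim height, 40 mm above the bench; axes as the holder's. The collar's outer diameter is 58; the bore has diameter 40, is 26 deep (floor 14 mm above the bench) and has no chamfer. A seated hub's foot stands on that floor.
- cam_lever: Red lever swinging level about a vertical pivot. Origin on the pivot axis, 40 mm above the bench; its +y runs along the blade. Blade 12 mm thick, reaching 117 mm from the pivot, 44 to 62 mm above the bench. Open it lies along the holder's +y (it starts up to 20 degrees on from there); it closes clockwise from above, to the holder's +x, and stays where it is left.
- lever_pad (a point): Push point: on the blade's centre line, 95 mm from the pivot, 53 mm above the bench; axes as the lever's. About 7 N here keeps the stiff lever moving, evenly all the way; the stop is felt as a steep rise. A firm press is about 15 N here held half a second (12 N is barely enough); more than 24 N strains the lever.
- index_plate: Steel plate under the lever, fixed to the holder; origin on the pivot axis, 34 mm above the bench; axes as the holder's. It carries the brass stop pin (diameter 10, top 68 mm above the bench) that the blade meets 45 mm from the pivot. The pin is set anew each time, within 16 degrees either side of the quarter turn, and is not measured. Push only the lever, not the pin.
- black_hub: Bystander: a black hub, loose, same shape and size as the pink one; origin at its foot.
- lube: Bystander: red bottle with white cap, diameter 44, 120 tall, loose; origin at its base.
- bowl: Bystander: steel bowl, rim diameter 90, 35 tall, loose; origin at its base.
Mind the look-alikes: they are no part of the job. Of the things like the part that bears hub_cap, leave any that is green, orange or turquoise; of the rest the smaller one is meant.

How it is judged:
By the outcome, as a careful person would: the job done as asked, in the order asked, and still so for the second after the job is handed in, with the robot touching nothing.
It also fails if it takes over 67 s, if anything falls off the work surface, if the arm or the gripper's body presses on something with over 40 N, if the wrist force passes 120 N, or if a joint passes its speed limit or range.

## Robot

A 7-joint arm with a two-finger parallel gripper is mounted at the origin on the work surface. World frame = base frame: x ahead of the robot, y to its left, z up, the work surface at z = 0. Lengths are in m, angles in rad, forces in N, time in s.
With the tool pointing down it reaches from about 0.35 to 0.9 m from the base axis. Payload 8.1 kg.
Tool frame: the origin (TCP) lies on the centre line of the jaws, within the pads' length; the fingertips stand 19 mm ahead of it and the grasp point (between the pads) is the TCP (arm.tip_reach is the distance from the TCP to the fingertips, in m); z points along the fingers, y is the line along which they close (so a half turn about z gives the same grasp; the last joint's range is limited). The gripper opens to 92 mm and grips with 3 to 60 N. Pads are 19 mm wide; open, the fingers measure 130 mm over their backs; the gripper's body (75 mm by 190 mm) begins 47 mm behind the grasp point.
Start: joints at [-1.207, 0.434, 0.025, 1.573, -0.012, 1.134, -0.075], TCP at [0.281, 0.558, 0.213] pointing down, gripper open.
Joint ranges: [-2.62, 2.62], [-0.44, 2.09], [-1.27, 1.32], [0.08, 2.57], [-1.32, 4.46], [0.12, 2], [-2.74, 2.74]. Speed limits (rad/s): [2.22, 2.22, 3.01, 3.01, 3.14, 3.14, 3.14].

## Interface

Orientations are given as a rotation vector (axis times angle).
In Python, from cell import arm gives the robot as it stands.
- The arm moves only by the tool arm_command, never from a script. Its argument "targets" is a list that holds one entry, the list of rows, each a list of 6 numbers: the shift along the tool's x, y, z in m, then the turn, a rotation vector about the tool's x, y, z in rad. A call has 1 to 10 rows; each row shifts and turns the commanded pose from where the row before left it, along the tool's axes as they then stand; what a row does not reach is not made up. A row lasts 1/8 s, in which the tool goes at most 62.5 mm and 10.7 degrees, less where a joint would pass 70% of its speed; a pose out of reach is approached as far as the arm can. A call with a gripper value outside its range is refused whole. "jaw" is the finger opening in m, from 0 to 0.0918, set as the call begins (left out, the last holds). The fingers move at their own pace and stop on an object; "newtons" is the grip in N (left out, the last holds). Time passes only in rows, so rows that do not move let the fingers close. It gives the time, the measured TCP pose, the force, the opening and the grip force at its end, in the units of the state.
- arm.observe(): the state, without advancing time (a new reading comes with each control period).
- arm.get_image(name): name is "scene" or "top" or "wrist"; returns a dict with "pixels" (384x512x3 uint8, red, green, blue), "z_map" (384x512 float32, m along the optical axis (not along the pixel's ray), 0 where there is no reading), "fx", "fy", "cx", "cy" (pixels), "dist" ([k1, k2, p1, p2, k3] as OpenCV has them; the pictures are not rectified), "xyz" and "rotation" of the camera in the world; the wrist camera has in their place "T_tool_cam" (4x4, takes a point from camera to tool coordinates, whose origin is the TCP and whose axes are the flange's). Camera axes: x right, y down, z forward; pixel columns grow to the right and rows downward; lengths in m; the calibration is good to about 2 mm. A picture is of the moment at which its call begins: read the wrist's pose just before it.
- arm.sign_off(): hands the job in; it is judged then, once.
The state is a dict: "clock": time; "joints": joint angles; "dq": joint speeds; "joint_efforts": joint torques, N m; "position": TCP position; "ee_rot": TCP orientation; "force": force on the tool from outside, world axes, zero at the start; "ft_torque": the same for the moment, N m; "width": opening from 0.0 (shut) to 1.0 (fully open); "gripper_force": force on a finger pad.
Only numpy, scipy, OpenCV 4.12 (cv2) and the standard library are available. Lean on these libraries where they do the work, as an engineer would, in place of code of your own. Each camera call takes 0.05 s, during which the arm holds its last target. There are 200 camera calls.

## Working session

There is one attempt and no reset: what is moved stays moved. The work goes in short steps, Python scripts to look and compute and a tool call to move; the robot and the scene stay as the last step left them, time stands still between calls to the robot, and variables do not carry over. Pictures are saved under pics/ and viewed, at most 10 in all, crops included, and the job is handed in when it is done.

Besides the shell and the picture viewer there is one more tool, called after "Call:" in YAML: its name, and indented under it one key for each argument. arm_command: Moves the arm, as the interface text tells. Its arguments: {"type":"object","properties":{"targets":{"type":"array","items":{"type":"array","items":{"type":"array","items":{"type":"number"}}}},"jaw":{"type":"number"},"newtons":{"type":"number"}},"required":["targets"]}

```bash
mkdir -p pics; cat > h.py <<'E'
import numpy as np, cv2, pickle
from cell import arm
def grab(n):
    s=arm.observe(); im=arm.get_image(n)
    if n=="wrist":
        R=cv2.Rodrigues(np.array(s["ee_rot"],float))[0]; T=np.eye(4);T[:3,:3]=R;T[:3,3]=s["position"]
        T=T@np.array(im["T_tool_cam"]); im["R"],im["t"]=T[:3,:3],T[:3,3]
    else:
        r=np.array(im["rotation"],float); im["R"]=r if r.shape==(3,3) else cv2.Rodrigues(r)[0]; im["t"]=np.array(im["xyz"])
    im["K"]=np.array([[im["fx"],0,im["cx"]],[0,im["fy"],im["cy"]],[0,0,1.]])
    return im
def save(im,f,scale=1): cv2.imwrite(f,cv2.resize(im["pixels"][...,::-1],None,fx=scale,fy=scale))
def rays(im,uv):
    p=cv2.undistortPoints(np.array(uv,float).reshape(-1,1,2),im["K"],np.array(im["dist"],float)).reshape(-1,2)
    return np.c_[p,np.ones(len(p))]
def plane(im,uv,z):
    d=rays(im,uv)@im["R"].T; return im["t"]+d*((z-im["t"][2])/d[:,2])[:,None]
def cloud(im):
    v,u=np.mgrid[:384,:512]; uv=np.c_[u.ravel(),v.ravel()]
    P=rays(im,uv)*im["z_map"].reshape(-1,1); return (P@im["R"].T+im["t"]).reshape(384,512,3)
E
python3 - <<'E'
from h import *
for n in ("top","scene"):
    im=grab(n); save(im,f"pics/{n}0.png",1.5); pickle.dump(im,open(n+".pkl","wb")); print(n,im["t"],im["R"].round(2).tolist(),im["fx"],im["dist"])
print(arm.observe())
E
```

```text
top [ 0.47015917 -0.13987152  1.1249944 ] [[0.03, -1.0, 0.07], [-1.0, -0.03, -0.02], [0.02, -0.07, -1.0]] 422.4660868254835 [-0.01018451  0.          0.          0.          0.        ]
scene [ 1.14500634 -0.65772945  0.71169015] [[0.67, 0.45, -0.59], [0.75, -0.43, 0.51], [-0.02, -0.78, -0.62]] 371.60065691762355 [-0.01194283  0.          0.          0.          0.        ]
{'clock': 0.1, 'joints': array([-1.20659412,  0.43513116,  0.02499436,  1.57400119, -0.01160549,
        1.13401558, -0.07507815]), 'dq': array([-1.16939078e-03, -7.42572726e-04,  4.50021619e-04, -2.43970455e-03,
       -7.53641954e-04,  2.28923741e-05, -4.60200658e-04]), 'joint_efforts': array([ 3.00552718e-03, -6.69123459e+01,  9.87585336e-01, -3.15147614e+01,
       -6.05264632e-02,  3.72595922e-02,  7.45858961e-05]), 'position': array([0.28111227, 0.55767297, 0.21193938]), 'ee_rot': array([-7.26671132e-01, -3.05619256e+00,  2.19320922e-03]), 'force': array([ 0.16414978, -0.05862911, -0.03602725]), 'ft_torque': array([-0.04182155, -0.01484065, -0.00505573]), 'gripper_force': 0.0, 'width': 1.001965001531482}
```

View pics/top0.png

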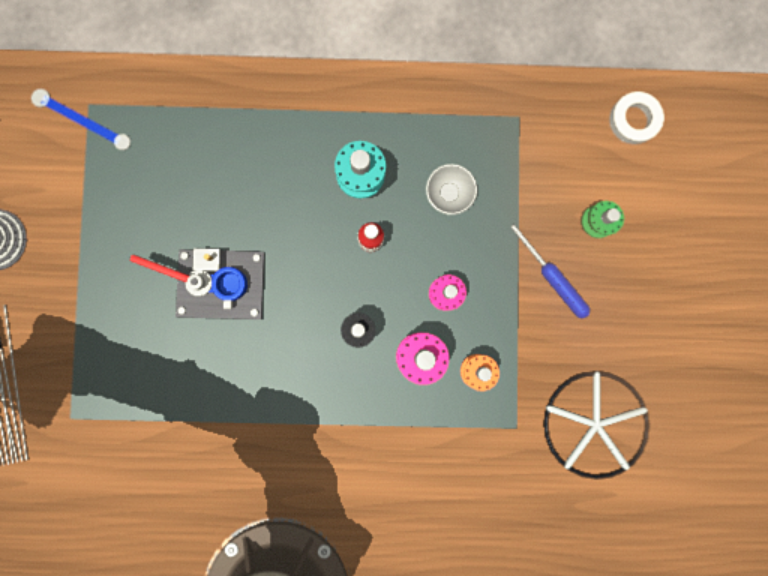

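View pics/scene0.png

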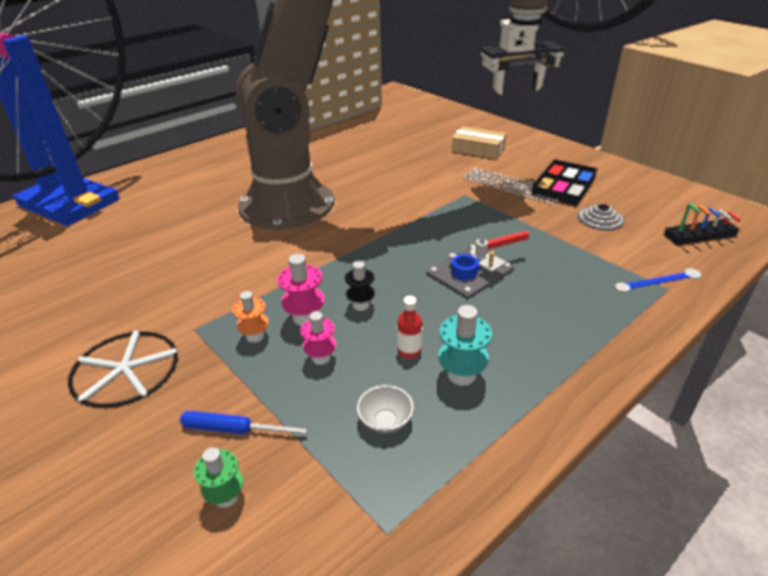

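The top view shows the hub-like things at these pixels (enlarged picture): small pink (450,292), large pink (424,358), turquoise (360,168), orange (482,373), green (603,218) and black (358,330). The small pink one fits: it isn't an excluded colour, and it is the smaller of the two pinks. The holder's socket is at (229,284), the lever runs from (197,283) to (132,258), and the brass pin is near (209,257).

```bash
python3 - <<'E'
from h import *
im=pickle.load(open("top.pkl","rb")); sc=pickle.load(open("scene.pkl","rb"))
c=cv2.resize(im["pixels"][170:270,80:340][...,::-1],None,fx=3,fy=3,interpolation=cv2.INTER_CUBIC); cv2.imwrite("pics/crop1.png",c)
C=cloud(im); hsv=cv2.cvtColor(im["pixels"],cv2.COLOR_RGB2HSV); H,S,V=cv2.split(hsv)
def blobs(m,name,z,mina=15):
    n,l,st,ce=cv2.connectedComponentsWithStats(m.astype(np.uint8))
    for i in range(1,n):
        if st[i,4]>=mina:
            print(name,ce[i].round(1),st[i].tolist(),plane(im,[ce[i]],z).round(4).tolist(),"zmed",np.percentile(C[l==i][:,2],[10,50,90]).round(3))
blobs((H>155)&(H<172)&(S>120)&(V>80),"pink",.074)
blobs((H>110)&(H<125)&(S>150)&(V>60),"blue",.04)
blobs(((H<6)|(H>174))&(S>150)&(V>80),"red",.062)
# caps by depth: points near pink flange with z>0.09
blobs((abs(C[...,2]-.104)<.008),"z104",.104,8)
blobs((abs(C[...,2]-.068)<.004),"z68",.068,4)
m=((H<6)|(H>174))&(S>150)&(V>80)
n,l,st,ce=cv2.connectedComponentsWithStats(m.astype(np.uint8))
for i in range(1,n):
    if st[i,4]>60:
        q=np.argwhere(l==i)[:,::-1]; P=plane(im,q,.062)[:,:2]; vx,vy,x,y=cv2.fitLine(P.astype(np.float32),cv2.DIST_L2,0,.01,.01).ravel(); print("line",vx,vy,x,y,P.min(0),P.max(0))
# flange/hub points in scene cam
Cs=cloud(sc); h=cv2.cvtColor(sc["pixels"],cv2.COLOR_RGB2HSV)
# screws/plate: dark plate
E
```

```text
pink [297.6 194.7] [286, 183, 25, 24, 397] [[0.5224, -0.2737, 0.074]] zmed [0.038 0.074 0.076]
pink [281.1 238.1] [264, 222, 36, 34, 787] [[0.4139, -0.2347, 0.074]] zmed [0.101 0.104 0.107]
blue [54.8 80.1] [31, 66, 47, 29, 267] [[0.8064, 0.3608, 0.04]] zmed [0.002 0.005 0.008]
blue [152.2 188.7] [140, 178, 25, 22, 427] [[0.5297, 0.0955, 0.04]] zmed [0.013 0.035 0.042]
red [246.6 158.2] [239, 149, 17, 17, 134] [[0.6121, -0.1443, 0.062]] zmed [0.075 0.081 0.089]
red [106.  178.5] [87, 170, 39, 18, 184] [[0.551, 0.2076, 0.062]] zmed [0.059 0.062 0.064]
z104 [239.7 111. ] [223, 94, 34, 34, 730] [[0.7227, -0.1241, 0.104]] zmed [0.105 0.107 0.109]
z104 [408.5 142.9] [404, 139, 10, 9, 68] [[0.6557, -0.5413, 0.104]] zmed [0.1   0.103 0.107]
z104 [300. 194.] [296, 190, 9, 9, 69] [[0.5227, -0.2757, 0.104]] zmed [0.101 0.104 0.106]
z104 [238.3 219.7] [234, 216, 9, 9, 63] [[0.4569, -0.1279, 0.104]] zmed [0.101 0.104 0.106]
z104 [281.6 238.5] [265, 222, 34, 34, 759] [[0.4145, -0.2331, 0.104]] zmed [0.102 0.104 0.107]
z104 [322.7 249. ] [318, 245, 10, 9, 67] [[0.3918, -0.3327, 0.104]] zmed [0.101
[... 1039 characters left out ...]
 [[0.4406, -0.1197, 0.068]] zmed [0.071 0.072 0.072]
z68 [320.5 257.2] [319, 256, 4, 3, 4] [[0.3685, -0.3343, 0.068]] zmed [0.071 0.072 0.072]
z68 [179.8 376.5] [170, 375, 20, 4, 29] [[0.0737, 0.0042, 0.068]] zmed [0.065 0.067 0.07 ]
z68 [165.7 378.2] [164, 376, 5, 5, 13] [[0.0689, 0.038, 0.068]] zmed [0.065 0.069 0.071]
z68 [196.6 379.3] [191, 377, 12, 7, 26] [[0.0678, -0.0368, 0.068]] zmed [0.065 0.067 0.07 ]
z68 [162.  382.5] [161, 382, 3, 2, 4] [[0.0587, 0.0466, 0.068]] zmed [0.066 0.068 0.07 ]
line 0.029545732 0.99956346 0.61211646 -0.14426611 [ 0.5947603  -0.16540945] [ 0.63587852 -0.12460203]
line 0.3247886 0.94578665 0.550958 0.20764036 [0.53076041 0.15939867] [0.57136876 0.25611117]
```

View pics/crop1.png

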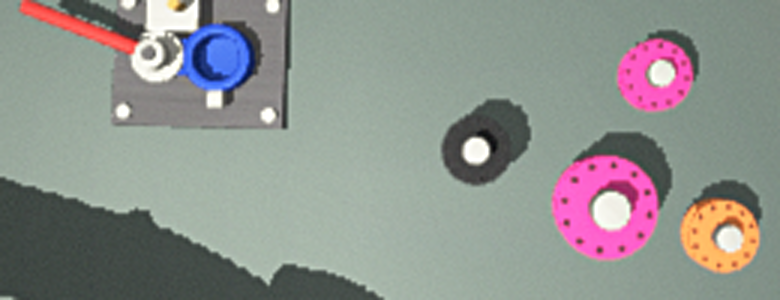

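The small pink hub's cap is at top pixel (300,194), or crop (661,72), with the larger pink hub at crop (610,210). The small one is the target, at about (0.523,-0.276). First I'll look at the socket with the wrist camera.

```bash
cat >> h.py <<'E'
def delta(p):
    s=arm.observe(); R=cv2.Rodrigues(np.array(s["ee_rot"],float))[0]
    d=R.T@(np.array(p)-s["position"]); print("pos",np.round(s["position"],4),"tool delta",d.round(4),"xt",R[:,0].round(4),"yt",R[:,1].round(4),"zt",R[:,2].round(4),"t",round(s["clock"],2),"F",np.round(s["force"],1))
E
python3 - <<'E'
from h import *
delta((.53,.0955,.3)); im=grab("wrist"); print(im["T_tool_cam"].round(3).tolist(),im["fx"])
E
```

```text
pos [0.2811 0.5577 0.2119] tool delta [-0.4303 -0.3008 -0.0876] xt [-8.930e-01  4.501e-01 -1.000e-04] yt [ 0.4501  0.893  -0.0014] zt [-5.0e-04 -1.3e-03 -1.0e+00] t 0.1 F [ 0.2 -0.1 -0. ]
[[-0.0, -0.969, -0.247, 0.066], [1.0, -0.0, 0.0, -0.001], [-0.0, -0.247, 0.969, -0.172], [0.0, 0.0, 0.0, 1.0]] 334.2996607894771
```

Call:
arm_command:
  targets:
    - [[-0.045,-0.031,-0.02,0,0,0],[-0.045,-0.031,-0.02,0,0,0],[-0.045,-0.031,-0.02,0,0,0],[-0.045,-0.031,-0.02,0,0,0],[-0.045,-0.031,-0.008,0,0,0],[-0.045,-0.031,0,0,0,0],[-0.045,-0.031,0,0,0,0],[-0.045,-0.031,0,0,0,0],[-0.045,-0.031,0,0,0,0],[-0.025,-0.022,0,0,0,0]]

```text
clock: 1.4
position: [0.5307, 0.0927, 0.3005]
ee_rot: [0.731, 3.055, -0.001]
force: [0.6, 0.3, 0.2]
width: 1.001
gripper_force: 0.0
```

Call:
arm_command:
  targets:
    - [[0,0,0,0,0,0],[0,0,0,0,0,0]]

```text
clock: 1.65
position: [0.5294, 0.0967, 0.3004]
ee_rot: [-0.726, -3.056, -0.0]
force: [-0.5, 0.6, -0.7]
width: 0.999
gripper_force: 0.0
```

```bash
python3 - <<'E'
from h import *
delta((.53,.0955,.3)); im=grab("wrist"); save(im,"pics/w1.png",1.5); pickle.dump(im,open("w1.pkl","wb"))
E
```

```text
pos [0.5294 0.0967 0.3004] tool delta [-0.0011 -0.0008  0.0004] xt [-8.933e-01  4.495e-01  8.000e-04] yt [4.495e-01 8.933e-01 1.000e-04] zt [-7.e-04  5.e-04 -1.e+00] t 1.65 F [-0.5  0.6 -0.7]
```

View pics/w1.png

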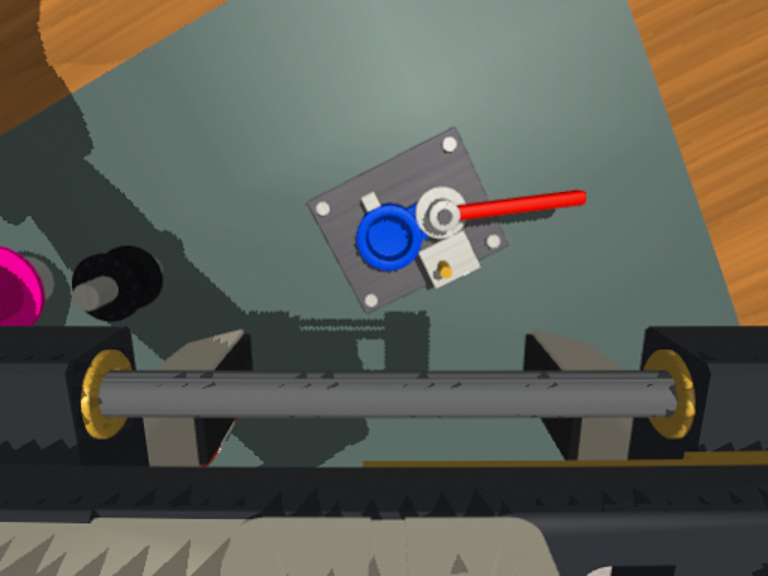

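The wrist view shows the collar at (389,238), pivot at (443,215), lever tip at (585,198) and brass pin at (445,270).

```bash
cat > m.py <<'E'
from h import *
from scipy.optimize import least_squares
for f in ("w1.pkl","top.pkl"):
    im=pickle.load(open(f,"rb")); C=cloud(im); H,S,V=cv2.split(cv2.cvtColor(im["pixels"],cv2.COLOR_RGB2HSV))
    b=(H>105)&(H<128)&(S>130)&(V>50)&(np.hypot(C[...,0]-.53,C[...,1]-.0955)<.05)
    rim=b&(C[...,2]>.034)&(C[...,2]<.046)
    P=plane(im,np.argwhere(rim)[:,::-1],.04)[:,:2]
    print(f,"rim n",len(P),"z",np.median(C[rim][:,2]).round(4))
    # centre so that rim pixels lie in 20..29 mm annulus (pixels toward pivot dropped)
    P=P[P[:,1]<.112]
    g=lambda c:np.maximum(0,np.maximum(.0205-np.hypot(*(P-c).T),np.hypot(*(P-c).T)-.0285))*1e3
    r=least_squares(g,[.53,.0955]); print("socket",r.x.round(4),"res",g(r.x).mean().round(3),"in/out r",np.percentile(np.hypot(*(P-r.x).T),[2,98]).round(4))
    ct=cv2.findContours(b.astype(np.uint8),0,1)[0]; 
    m=((H<6)|(H>174))&(S>150)&(V>60)&(C[...,2]>.055)&(np.hypot(C[...,0]-.53,C[...,1]-.147)<.14)
    Q=plane(im,np.argwhere(m)[:,::-1],.062)[:,:2]
    vx,vy,x,y=cv2.fitLine(Q.astype(np.float32),cv2.DIST_HUBER,0,1e-4,1e-4).ravel(); print("lever",np.degrees(np.arctan2(vy,vx)),x,y,"tip",Q[Q[:,1].argmax()])
    piv=(S<60)&(C[...,2]>.062)&(C[...,2]<.075)&(np.hypot(C[...,0]-.53,C[...,1]-.147)<.02)
    print("pivot",C[piv].mean(0).round(4),piv.sum())
    pin=(H>12)&(H<32)&(S>110)&(C[...,2]>.055)&(np.hypot(C[...,0]-.573,C[...,1]-.129)<.025)
    print("pin",C[pin].mean(0).round(4),pin.sum())
    pl=(C[...,2]>.009)&(C[...,2]<.0145)&(np.hypot(C[...,0]-.53,C[...,1]-.1)<.12)&(V<140)
    print("plate",cv2.minAreaRect(plane(im,np.argwhere(pl)[:,::-1],.012)[:,:2].astype(np.float32)*1000))
E
python3 m.py; python3 -c "
from h import *
delta((.5227,-.2757,.25))"
```

```text
w1.pkl rim n 793 z 0.0395
socket [0.5291 0.098 ] res 0.059 in/out r [0.0196 0.0287]
lever 71.80797 0.5480937 0.1976838 tip [0.56579733 0.25682508]
pivot [0.5298 0.1468 0.0665] 327
pin [0.5705 0.1285 0.0752] 63
plate ((530.534912109375, 117.01678466796875), (149.4934844970703, 119.77250671386719), 89.74159240722656)
top.pkl rim n 221 z 0.0398
socket [0.5298 0.097 ] res 0.079 in/out r [0.0198 0.0288]
lever 70.93582 0.5510123 0.20790334 tip [0.56871002 0.25611117]
pivot [0.5299 0.1464 0.0672] 81
pin [0.5713 0.127  0.0664] 11
plate ((529.8067016601562, 117.14974975585938), (119.54608154296875, 150.38348388671875), 0.11062426120042801)
pos [0.5293 0.0972 0.3004] tool delta [-0.1614 -0.3362  0.0502] xt [-8.938e-01  4.485e-01  8.000e-04] yt [4.485e-01 8.938e-01 2.000e-04] zt [-6.e-04  6.e-04 -1.e+00] t 1.7 F [-0.3  0.5 -0.4]
```

Call:
arm_command:
  targets:
    - [[-0.02,-0.042,0,0,0,0],[-0.02,-0.042,0,0,0,0],[-0.02,-0.042,0,0,0,0],[-0.02,-0.042,0,0,0,0],[-0.02,-0.042,0,0,0,0],[-0.02,-0.042,0,0,0,0],[-0.02,-0.042,0,0,0,0],[-0.021,-0.042,0,0,0,0],[0,0,0,0,0,0],[0,0,0,0,0,0]]

```text
clock: 2.95
position: [0.5229, -0.2749, 0.3003]
ee_rot: [-0.724, -3.057, -0.002]
force: [-0.2, 0.4, -0.4]
width: 1.001
gripper_force: 0.0
```

```bash
python3 - <<'E'
from h import *
im=grab("wrist"); save(im,"pics/w2.png",1.5); pickle.dump(im,open("w2.pkl","wb"))
C=cloud(im); H,S,V=cv2.split(cv2.cvtColor(im["pixels"],cv2.COLOR_RGB2HSV))
near=np.hypot(C[...,0]-.5227,C[...,1]+.2757)<.04
cap=near&(abs(C[...,2]-.104)<.006)&(S<90); uv=np.argwhere(cap)[:,::-1]
print("cap",len(uv),np.mean(C[cap],0).round(4),cv2.minEnclosingCircle(plane(im,uv,.104)[:,:2].astype(np.float32)))
fl=near&(abs(C[...,2]-.074)<.006)&(H>150)&(H<175)&(S>90); uv=np.argwhere(fl)[:,::-1]
print("flange",len(uv),cv2.minEnclosingCircle(plane(im,uv,.074)[:,:2].astype(np.float32)))
delta((.5227,-.2757,.13))
E
```

```text
cap 291 [ 0.5219 -0.2763  0.1035] ((0.521738588809967, -0.2761903405189514), 0.011048789136111736)
flange 1409 ((0.5222581028938293, -0.2763512134552002), 0.029042674228549004)
pos [ 0.5231 -0.2745  0.3004] tool delta [-0.0003 -0.0015  0.1704] xt [-8.942e-01  4.476e-01  6.000e-04] yt [0.4476 0.8942 0.0011] zt [-0.      0.0013 -1.    ] t 3.0 F [-0.5  0.   0.4]
```

View pics/w2.png

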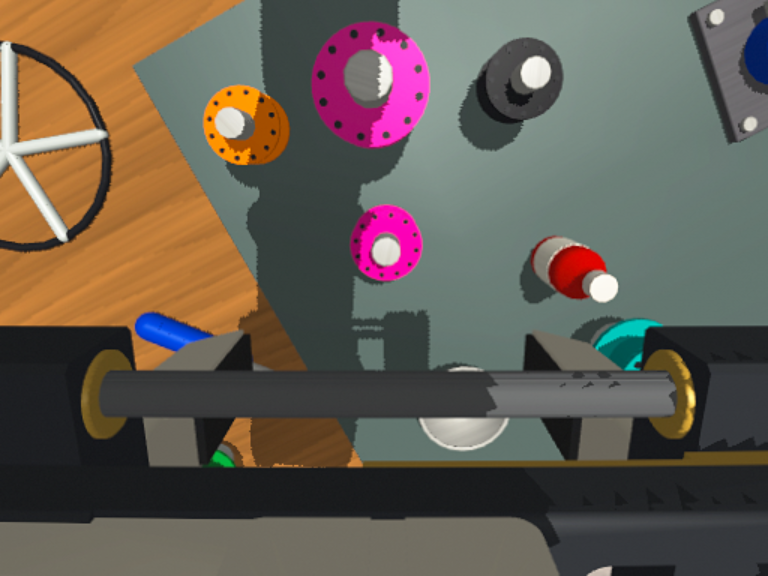

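The wrist view shows the small pink cap at (386,250), directly in line with the tool. The large pink hub at (370,78) lies off the jaw axis.

Call:
arm_command:
  targets:
    - [[0,-0.001,0.04,0,0,0],[0,-0.001,0.04,0,0,0],[0,0,0.04,0,0,0],[0,0,0.03,0,0,0],[0,0,0.022,0,0,0],[0,0,0.015,0,0,0],[0,0,0.01,0,0,0],[0,0,0.005,0,0,0],[0,0,0,0,0,0],[0,0,0,0,0,0]]
  jaw: 0.06

```text
clock: 4.25
position: [0.5218, -0.2787, 0.0992]
ee_rot: [0.727, 3.055, -0.0]
force: [0.5, 0.4, -0.0]
width: 0.652
gripper_force: 0.0
```

```bash
python3 -c "
from h import *
delta((.5219,-.2763,.098))"
```

```text
pos [ 0.5218 -0.2787  0.0992] tool delta [0.001  0.0022 0.0012] xt [-0.8929  0.4502 -0.001 ] yt [4.502e-01 8.929e-01 1.000e-04] zt [ 1.e-03 -3.e-04 -1.e+00] t 4.25 F [ 0.5  0.4 -0. ]
```

Call:
arm_command:
  targets:
    - [[0,0.001,0.001,0,0,0],[0,0,0,0,0,0]]

```text
clock: 4.5
position: [0.522, -0.2775, 0.0977]
ee_rot: [0.727, 3.056, 0.0]
force: [-0.2, -0.6, -0.4]
width: 0.656
gripper_force: 0.0
```

Call:
arm_command:
  targets:
    - [[0,0,0,0,0,0],[0,0,0,0,0,0],[0,0,0,0,0,0],[0,0,0,0,0,0],[0,0,0,0,0,0]]
  jaw: 0.005
  newtons: 30

```text
clock: 5.12
position: [0.5219, -0.2776, 0.0976]
ee_rot: [0.727, 3.056, 0.0]
force: [0.3, 1.1, 0.6]
width: 0.159
gripper_force: 0.0
```

Call:
arm_command:
  targets:
    - [[0,0,-0.01,0,0,0],[0,0,-0.03,0,0,0],[0,0,-0.04,0,0,0],[0,0,-0.04,0,0,0],[0,0,0,0,0,0],[0,0,0,0,0,0]]

```text
clock: 5.88
position: [0.5217, -0.2774, 0.2176]
ee_rot: [0.727, 3.056, 0.0]
force: [1.0, -0.3, 0.2]
width: 0.052
gripper_force: 0.0
```

```bash
cat > held.py <<'E'
from h import *
p=[];r=[]
for i in range(4):
    s=arm.observe(); p.append(s["position"]); im=grab("wrist")
    C=cloud(im); H,S,V=cv2.split(cv2.cvtColor(im["pixels"],cv2.COLOR_RGB2HSV))
    P=np.mean(p,0)
    Rt=cv2.Rodrigues(np.array(s["ee_rot"],float))[0]
    L=(C-s["position"])@Rt; near=(np.hypot(L[...,0],L[...,1])<.045)&(H>150)&(H<175)&(S>90)
    zf=np.median(L[near&(abs(L[...,2]-.024)<.012)][:,2]) # flange top depth in tool
    m=near&(abs(L[...,2]-zf)<.004); uv=np.argwhere(m)[:,::-1]
    c,rad=cv2.minEnclosingCircle(plane(im,uv,s["position"][2]-zf)[:,:2].astype(np.float32))
    o=Rt.T@(np.r_[c,0]-np.r_[s["position"][:2],0]); r.append(np.r_[o[:2],rad,zf,len(uv)])
print("mean pos",P.round(4),"sd",np.std(p,0).round(4)); print("flange offset in tool x,y, radius, z:"); print(np.round(r,4)); print(s["width"],s["gripper_force"],s["force"])
E
python3 held.py; python3 -c "
from h import *
save(grab('wrist'),'pics/w3.png',1.5); delta((.5294,.0972,.2))"
```

```text
pos [ 0.5213 -0.2771  0.2167] tool delta [0.1612 0.3379 0.0169] xt [-0.893   0.4501  0.0019] yt [ 0.4501  0.893  -0.    ] zt [-1.7e-03  8.0e-04 -1.0e+00] t 5.97 F [-0.2  0.3 -0.3]
  return _methods._mean(a, axis=axis, dtype=dtype,
  ret = ret.dtype.type(ret / rcount)
Traceback (most recent call last):
  File "held.py", line 11, in <module>
    c,rad=cv2.minEnclosingCircle(plane(im,uv,s["position"][2]-zf)[:,:2].astype(np.float32))
                                 ~~~~~^^^^^^^^^^^^^^^^^^^^^^^^^^^
  File "h.py", line 17, in plane
    d=rays(im,uv)@im["R"].T; return im["t"]+d*((z-im["t"][2])/d[:,2])[:,None]
      ~~~~^^^^^^^
  File "h.py", line 14, in rays
    p=cv2.undistortPoints(np.array(uv,float).reshape(-1,1,2),im["K"],np.array(im["dist"],float)).reshape(-1,2)
      ~~~~~~~~~~~~~~~~~~~^^^^^^^^^^^^^^^^^^^^^^^^^^^^^^^^^^^^^^^^^^^^^^^^^^^^^^^^^^^^^^^^^^^^^^^
cv2.error: OpenCV(4.12.0) /io/opencv/modules/calib3d/src/undistort.dispatch.cpp:347: error: (-215:Assertion failed) CV_IS_MAT(_src) && CV_IS_MAT(_dst) && (_src->rows == 1 || _src->cols == 1) && (_dst->rows == 1 || _dst->cols == 1) && _src->cols + _src->rows - 1 == _dst->rows + _dst->cols - 1 && (CV_MAT_TYPE(_src->type) == CV_32FC2 || CV_MAT_TYPE(_src->type) == CV_64FC2) && (CV_MAT_TYPE(_dst->type) == CV_32FC2 || CV_MAT_TYPE(_dst->type) == CV_64FC2) in function 'cvUndistortPointsInternal'
```

View pics/w3.png

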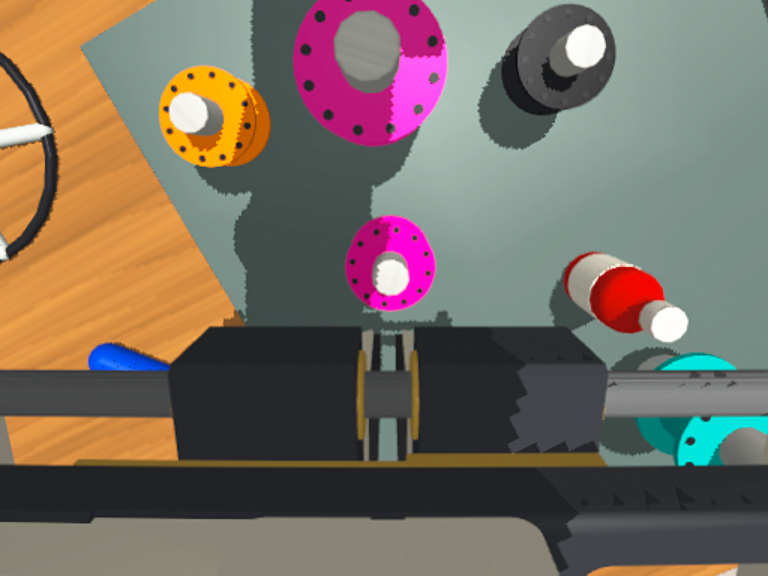

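The picture shows the small pink hub still standing at (390,270), with the jaws shut on nothing at (388,400). The grasp missed, so I'll find the true jaw location from the depth data.

```bash
python3 - <<'E'
from h import *
s=arm.observe(); im=grab("wrist"); C=cloud(im); H,S,V=cv2.split(cv2.cvtColor(im["pixels"],cv2.COLOR_RGB2HSV))
R=cv2.Rodrigues(np.array(s["ee_rot"],float))[0]; L=(C-s["position"])@R
for v,u in [(230,248),(230,266),(225,257),(250,245),(250,270),(262,257),(300,245),(220,200),(220,300),(330,257)]: print((u,v),L[v,u].round(4),im["z_map"][v,u])
near=np.hypot(C[...,0]-.522,C[...,1]+.276)<.045
cap=near&(abs(C[...,2]-.104)<.006)&(S<90)
print("cap wrist",C[cap].mean(0).round(4),cap.sum(), im["T_tool_cam"].round(4).tolist())
t=grab("top"); pickle.dump(t,open("top2.pkl","wb")); Ct=cloud(t)
m=np.hypot(Ct[...,0]-.522,Ct[...,1]+.276)<.12
c=t["pixels"][130:260,230:370][...,::-1]; d=grab("scene")["pixels"][140:300,130:300][...,::-1]
cv2.imwrite("pics/c2.png",np.hstack([cv2.resize(c,(420,390)),cv2.resize(d,(414,390))])[:,:800])
E
```

```text
(248, 230) [ 0.0105 -0.0056 -0.0267] 0.15448086
(266, 230) [ 0.0098  0.0028 -0.0248] 0.15641943
(257, 225) [-0.0757 -0.0023  0.2154] 0.41035834
(245, 250) [ 0.0312 -0.0042 -0.0946] 0.083493926
(270, 250) [ 0.031   0.0021 -0.0943] 0.08391368
(257, 262) [ 0.0289 -0.0012 -0.0966] 0.08214485
(245, 300) [-0.0005 -0.0055 -0.0669] 0.11816915
(200, 220) [ 0.0365 -0.0164 -0.0872] 0.089348145
(300, 220) [ 0.0364  0.0104 -0.0868] 0.08976906
(257, 330) [ 0.0254 -0.0011 -0.1178] 0.06243671
cap wrist [ 0.5216 -0.2763  0.1036] 467 [[-0.0001, -0.969, -0.2469, 0.0661], [1.0, -0.0001, 0.0001, -0.0009], [-0.0001, -0.2469, 0.969, -0.1719], [0.0, 0.0, 0.0, 1.0]]
```

View pics/c2.png

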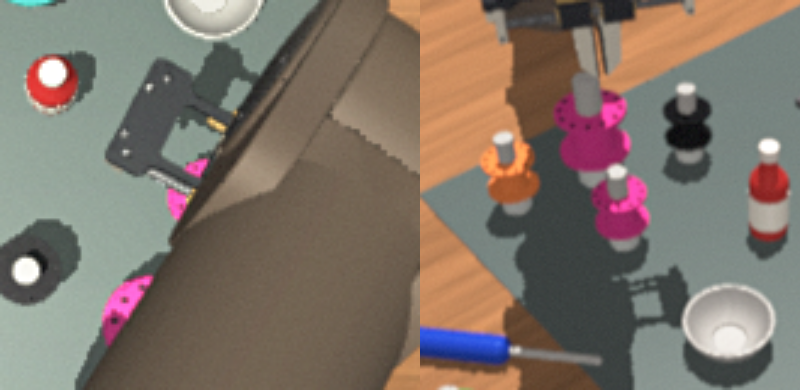

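```bash
python3 - <<'E'
from h import *
s=arm.observe(); print(s["position"],s["ee_rot"],s["width"],s["joints"].round(3))
R=cv2.Rodrigues(np.array(s["ee_rot"],float))[0]
for n in ("wrist","scene","top"):
    im=grab(n); C=cloud(im); L=(C-s["position"])@R
    m=(im["z_map"]>0)&(np.hypot(L[...,0],L[...,1])<.06)&(L[...,2]<.05)&(L[...,2]>-.06)
    q=L[m]; print(n,len(q),"z max",np.sort(q[:,2])[-15::3].round(4))
    for lo in np.arange(-.06,.05,.01):
        k=(q[:,2]>=lo)&(q[:,2]<lo+.01)
        if k.sum()>2: print("  z",lo.round(2),k.sum(),"x",q[k,0].min().round(4),q[k,0].max().round(4),"y",q[k,1].min().round(4),q[k,1].max().round(4))
print(getattr(arm,"tip_reach",None))
E
```

```text
[ 0.52143654 -0.27733446  0.21672415] [-7.26385408e-01 -3.05476034e+00 -2.93832825e-04] 0.053883961938699064 [ 0.062  0.393  0.471  1.681 -0.195  1.115  1.693]
wrist 788 z max [-0.0145 -0.0143 -0.014  -0.0137 -0.0135]
  z -0.06 234 x -0.0087 0.0042 y -0.0055 0.004
  z -0.05 77 x 0.0093 0.0118 y -0.0064 0.0049
  z -0.04 173 x 0.0042 0.0119 y -0.0082 0.0067
  z -0.03 202 x 0.0068 0.0119 y -0.0086 0.0072
  z -0.02 102 x 0.0094 0.0118 y -0.0088 0.0074
scene 272 z max [-0.0194 -0.0181 -0.0165 -0.0154 -0.014 ]
  z -0.06 76 x -0.0139 0.0098 y -0.022 0.0202
  z -0.05 63 x -0.014 0.0072 y -0.0211 0.0201
  z -0.04 65 x -0.0145 0.0011 y -0.0203 0.0191
  z -0.03 51 x -0.014 0.0085 y -0.0202 0.0179
  z -0.02 17 x -0.0129 -0.0039 y -0.0109 0.0077
top 0 z max []
0.019
```

The wrist and scene depth both put the fingertips about 14 mm *behind* the reported TCP, where the interface text says 19 mm ahead. That explains the miss: the tips closed at z≈0.111, above the cap. I'll work from the measured tips and go 33 mm lower.

Call:
arm_command:
  targets:
    - [[0.001,0.001,0.01,0,0,0],[0,0.001,0.02,0,0,0],[0,0,0.03,0,0,0],[0,0,0.02,0,0,0],[0,0,0.02,0,0,0],[0,0,0,0,0,0],[0,0,0,0,0,0]]
  jaw: 0.06

```text
clock: 7.15
position: [0.522, -0.2756, 0.118]
ee_rot: [0.727, 3.056, -0.0]
force: [0.0, -0.8, 0.5]
width: 0.651
gripper_force: 0.0
```

```bash
cat > tips.py <<'E'
from h import *
s=arm.observe(); R=cv2.Rodrigues(np.array(s["ee_rot"],float))[0]
print(s["position"].round(4),s["width"],s["force"].round(1))
for n in ("wrist","scene"):
    im=grab(n); C=cloud(im); L=(C-s["position"])@R
    H,S,V=cv2.split(cv2.cvtColor(im["pixels"],cv2.COLOR_RGB2HSV))
    m=(im["z_map"]>0)&(abs(L[...,0])<.02)&(abs(L[...,1])<.06)&(abs(L[...,1])>.015)&(C[...,2]>.09)&(L[...,2]>-.06)&(S<120)
    q=L[m]; print(n,len(q),"tip L z",np.sort(q[:,2])[-12::3].round(4),"x",q[:,0].min().round(4),q[:,0].max().round(4),"y neg/pos inner",q[q[:,1]<0][:,1].max().round(4) if (q[:,1]<0).any() else None,q[q[:,1]>0][:,1].min().round(4) if (q[:,1]>0).any() else None)
    near=np.hypot(C[...,0]-.5217,C[...,1]+.2763)<.016
    cap=near&(abs(C[...,2]-.104)<.005)&(S<90)
    if cap.sum()>10: print(" cap in tool",L[cap].mean(0).round(4),cap.sum())
E
python3 tips.py
```

```text
[ 0.522  -0.2756  0.118 ] 0.6513528019925725 [ 0.  -0.8  0.5]
wrist 2850 tip L z [-0.0138 -0.0137 -0.0135 -0.0133] x -0.0098 0.0121 y neg/pos inner -0.0303 0.0284
 cap in tool [ 0.0003 -0.001   0.0144] 1009
scene 215 tip L z [-0.0184 -0.0177 -0.017  -0.0143] x -0.0149 0.0098 y neg/pos inner -0.0307 0.0291
 cap in tool [-0.0043 -0.0011  0.016 ] 44
```

Call:
arm_command:
  targets:
    - [[0,0,0.015,0,0,0],[0,0,0.015,0,0,0],[0,0,0.012,0,0,0],[0,0,0.006,0,0,0],[0,0,0.004,0,0,0],[0,0,0,0,0,0]]

```text
clock: 8.0
position: [0.5219, -0.2754, 0.0655]
ee_rot: [-0.727, -3.056, -0.0]
force: [-0.1, 0.0, -0.2]
width: 0.653
gripper_force: 0.0
```

Call:
arm_command:
  targets:
    - [[0,0,0,0,0,0],[0,0,0,0,0,0],[0,0,0,0,0,0],[0,0,0,0,0,0],[0,0,0,0,0,0],[0,0,0,0,0,0]]
  jaw: 0.005
  newtons: 30

```text
clock: 8.75
position: [0.5219, -0.2754, 0.0657]
ee_rot: [0.727, 3.056, 0.0]
force: [-0.4, 0.1, 1.2]
width: 0.234
gripper_force: 30.0
```

Call:
arm_command:
  targets:
    - [[0,0,-0.01,0,0,0],[0,0,-0.03,0,0,0],[0,0,-0.04,0,0,0],[0,0,-0.04,0,0,0],[0,0,-0.03,0,0,0],[0,0,0,0,0,0],[0,0,0,0,0,0]]

```text
clock: 9.62
position: [0.5213, -0.2749, 0.2147]
ee_rot: [-0.726, -3.055, -0.001]
force: [-0.8, -0.2, -2.7]
width: 0.238
gripper_force: 30.0
```

```bash
sed -i 's/-.024)<.012/+.009)<.012/' held.py; python3 held.py; python3 -c "
from h import *
delta((.5294,.0972,.2))"
```

```text
mean pos [ 0.5211 -0.2748  0.2143] sd [0.0001 0.0001 0.0002]
flange offset in tool x,y, radius, z:
[[-7.000e-04 -6.000e-04  2.940e-02 -8.100e-03  3.142e+03]
 [-6.000e-04 -9.000e-04  2.940e-02 -8.100e-03  3.141e+03]
 [-6.000e-04 -1.000e-03  2.940e-02 -8.100e-03  3.144e+03]
 [-6.000e-04 -1.000e-03  2.940e-02 -8.100e-03  3.149e+03]]
0.2330748602432296 29.997156858444214 [ 0.34415676  0.22157763 -3.17315785]
pos [ 0.5213 -0.275   0.2144] tool delta [0.1603 0.3361 0.0146] xt [-0.8929  0.4502  0.0022] yt [ 4.502e-01  8.929e-01 -3.000e-04] zt [-2.1e-03  7.0e-04 -1.0e+00] t 9.82 F [-0.  -0.4 -2.8]
```

Call:
arm_command:
  targets:
    - [[0.01,0.02,0,0,0,0],[0.02,0.042,0,0,0,0],[0.02,0.042,0,0,0,0],[0.02,0.042,0,0,0,0],[0.02,0.042,0,0,0,0],[0.02,0.042,0,0,0,0],[0.02,0.042,0,0,0,0],[0.02,0.042,0,0,0,0],[0.011,0.023,0,0,0,0],[0,0,0,0,0,0]]

```text
clock: 11.08
position: [0.5292, 0.1007, 0.2148]
ee_rot: [-0.72, -3.057, -0.0]
force: [-0.1, -0.7, -2.1]
width: 0.232
gripper_force: 30.0
```

Call:
arm_command:
  targets:
    - [[0,0,0.03,0,0,0],[0,0,0.03,0,0,0],[0,0,0.02,0,0,0],[0,0,0.01,0,0,0],[0,0,0,0,0,0],[0,0,0,0,0,0]]

```text
clock: 11.82
position: [0.5305, 0.0978, 0.1264]
ee_rot: [0.727, 3.055, 0.001]
force: [-0.2, 1.0, -2.0]
width: 0.235
gripper_force: 30.0
```

```bash
python3 held.py; python3 -c "
from h import *
delta((.5293,.0989,.112))
im=grab('wrist'); pickle.dump(im,open('w1.pkl','wb'));save(im,'pics/w4.png',1.5)"; python3 m.py | head -6
```

```text
mean pos [0.5304 0.098  0.1264] sd [0.0001 0.0001 0.    ]
flange offset in tool x,y, radius, z:
[[-6.000e-04 -1.100e-03  2.950e-02 -8.200e-03  3.155e+03]
 [-6.000e-04 -1.100e-03  2.950e-02 -8.100e-03  3.143e+03]
 [-6.000e-04 -1.100e-03  2.950e-02 -8.100e-03  3.148e+03]
 [-6.000e-04 -1.100e-03  2.950e-02 -8.200e-03  3.150e+03]]
0.23777276997936783 29.997139871120453 [ 0.74205756 -1.21448956 -3.27224911]
pos [0.5302 0.0982 0.1262] tool delta [0.0011 0.0002 0.0142] xt [-8.93e-01  4.50e-01 -7.00e-04] yt [0.45   0.893  0.0009] zt [ 1.1e-03  5.0e-04 -1.0e+00] t 12.03 F [-0.   0.3 -2.3]
w1.pkl rim n 794 z 0.0395
socket [0.5294 0.0973] res 0.028 in/out r [0.0202 0.0288]
lever 70.61322 0.55037636 0.2073178 tip [0.56557679 0.25654855]
pivot [0.5291 0.1467 0.0664] 964
pin [nan nan nan] 0
plate ((529.36181640625, 116.89768981933594), (148.64797973632812, 118.65779876708984), 89.92729187011719)m.py:20: RuntimeWarning: Mean of empty slice.
  print("pin",C[pin].mean(0).round(4),pin.sum())
  ret = um.true_divide(
```

View pics/w4.png

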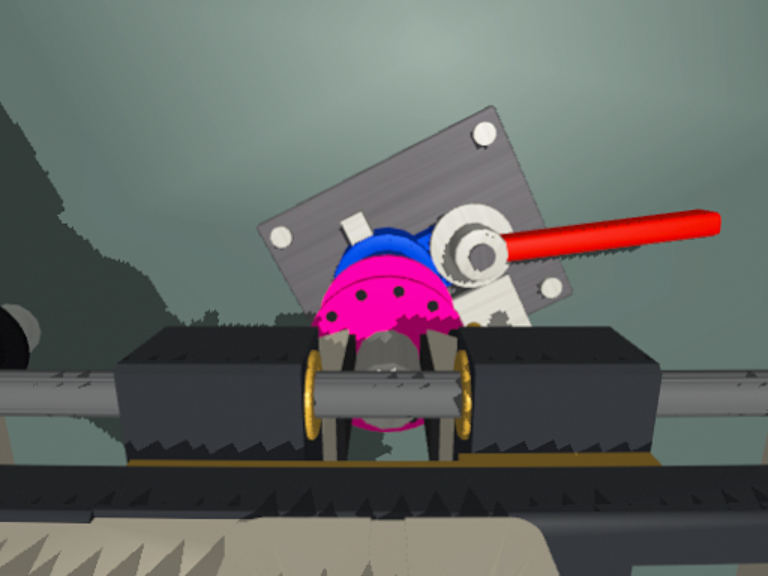

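The hub is held upright above the collar (collar at (387,250), hub flange at (387,290)), about 1 mm off centre. I'll correct that and lower gently.

Call:
arm_command:
  targets:
    - [[0.001,0,0.006,0,0,0],[0,0,0.006,0,0,0],[0,0,0.005,0,0,0],[0,0,0.004,0,0,0],[0,0,0.004,0,0,0],[0,0,0.003,0,0,0]]

```text
clock: 12.82
position: [0.5289, 0.0985, 0.0974]
ee_rot: [-0.727, -3.056, 0.0]
force: [0.4, 1.0, -2.4]
width: 0.232
gripper_force: 30.0
```

Inside the bore with no contact force; continuing.

Call:
arm_command:
  targets:
    - [[0,0,0.004,0,0,0],[0,0,0.004,0,0,0],[0,0,0.004,0,0,0],[0,0,0.002,0,0,0],[0,0,0.001,0,0,0],[0,0,0,0,0,0]]

```text
clock: 13.58
position: [0.5289, 0.0985, 0.0826]
ee_rot: [-0.727, -3.056, -0.0]
force: [-0.1, -0.5, -2.6]
width: 0.23
gripper_force: 30.0
```

Call:
arm_command:
  targets:
    - [[0,0,0.001,0,0,0],[0,0,0.001,0,0,0],[0,0,0.0005,0,0,0],[0,0,0,0,0,0]]

```text
clock: 14.08
position: [0.5289, 0.0985, 0.0801]
ee_rot: [-0.727, -3.056, 0.0]
force: [0.5, -0.3, -1.8]
width: 0.234
gripper_force: 30.0
```

Call:
arm_command:
  targets:
    - [[0,0,0.0005,0,0,0],[0,0,0.0005,0,0,0],[0,0,0,0,0,0]]

```text
clock: 14.45
position: [0.5293, 0.0985, 0.0796]
ee_rot: [0.727, 3.056, 0.001]
force: [-1.9, -0.3, 5.5]
width: 0.232
gripper_force: 30.0
```

The hub is on the floor: force went from -2.5 to +5.5 N at the expected height. Releasing now.

Call:
arm_command:
  targets:
    - [[0,0,0,0,0,0],[0,0,0,0,0,0],[0,0,0,0,0,0],[0,0,0,0,0,0]]
  jaw: 0.06

```text
clock: 14.95
position: [0.5289, 0.0985, 0.0791]
ee_rot: [-0.727, -3.056, 0.0]
force: [-0.3, 0.5, 0.3]
width: 0.612
gripper_force: 0.0
```

Call:
arm_command:
  targets:
    - [[0,0,-0.01,0,0,0],[0,0,-0.03,0,0,0],[0,0,-0.05,0,0,0],[0,0,-0.03,0,0,0],[0,0,0,0,0,0],[0,0,0,0,0,0]]

```text
clock: 15.7
position: [0.5285, 0.0985, 0.1989]
ee_rot: [-0.726, -3.056, 0.0]
force: [-0.1, -0.1, 0.0]
width: 0.652
gripper_force: 0.0
```

```bash
python3 - <<'E'
from h import *
im=grab("wrist"); C=cloud(im); H,S,V=cv2.split(cv2.cvtColor(im["pixels"],cv2.COLOR_RGB2HSV))
near=np.hypot(C[...,0]-.5294,C[...,1]-.0972)<.045
cap=near&(abs(C[...,2]-.118)<.01)&(S<90); fl=near&(H>150)&(H<175)&(S>90)&(C[...,2]>.08)
print("cap",C[cap].mean(0).round(4),np.median(C[cap][:,2]).round(4),cap.sum(),"flange z",np.percentile(C[fl][:,2],[5,50,95]).round(4))
m=((H<6)|(H>174))&(S>150)&(V>60)&(C[...,2]>.055)&(np.hypot(C[...,0]-.53,C[...,1]-.147)<.14)
Q=plane(im,np.argwhere(m)[:,::-1],.062)[:,:2]; vx,vy,x,y=cv2.fitLine(Q.astype(np.float32),cv2.DIST_HUBER,0,1e-4,1e-4).ravel(); print("lever",np.degrees(np.arctan2(vy,vx)),x,y)
delta((.5,.25,.2))
E
```

```text
cap [0.5283 0.0977 0.1172] 0.1176 610 flange z [0.0866 0.0878 0.089 ]
lever 70.66023 0.55069953 0.20716737
pos [0.5282 0.0984 0.1984] tool delta [ 0.0934  0.1227 -0.0016] xt [-0.893   0.45    0.0011] yt [ 0.45    0.893  -0.0009] zt [-1.4e-03 -4.0e-04 -1.0e+00] t 15.75 F [-0.4 -0.4  0.1]
```

The hub is seated: cap top at 0.1176 and flange at 0.0878, against 0.118 and 0.088 expected. Now the lever. I'll close the jaws and go to the counter-clockwise side of the blade.

Call:
arm_command:
  targets:
    - [[0.015,0.03,0,0,0,0],[0.018,0.036,0,0,0,0],[0.018,0.036,0,0,0,0],[0.0165,0.032,0,0,0,0],[0,0,0,0,0,-0.129],[0,0,0.03,0,0,0],[0,0,0.03,0,0,0],[0,0,0.02,0,0,0],[0,0,0,0,0,0],[0,0,0,0,0,0]]
  jaw: 0.0

```text
clock: 17.0
position: [0.5291, 0.2485, 0.1193]
ee_rot: [-0.528, -3.097, 0.0]
force: [-0.0, 0.0, 0.2]
width: 0.008
gripper_force: 0.0
```

```bash
cat > lev.py <<'E'
from h import *
im=grab("wrist"); C=cloud(im); H,S,V=cv2.split(cv2.cvtColor(im["pixels"],cv2.COLOR_RGB2HSV))
m=((H<6)|(H>174))&(S>150)&(V>60)&(C[...,2]>.055)&(C[...,2]<.07)&(np.hypot(C[...,0]-.53,C[...,1]-.147)<.13)
Q=plane(im,np.argwhere(m)[:,::-1],.062)[:,:2]; vx,vy,x,y=cv2.fitLine(Q.astype(np.float32),cv2.DIST_HUBER,0,1e-4,1e-4).ravel()
s=arm.observe(); R=cv2.Rodrigues(np.array(s["ee_rot"],float))[0]; pv=np.array([.5296,.147])
d=np.array([x,y])-pv; print("lever n",len(Q),"line deg",np.degrees(np.arctan2(vy,vx)),"via pivot",np.degrees(np.arctan2(d[1],d[0])))
y_t=R[:2,1]; q=s["position"][:2]-pv; print("tool y deg",np.degrees(np.arctan2(y_t[1],y_t[0])).round(2),"a",(q@y_t).round(4),"b",(-q@R[:2,0]).round(4),"z",s["position"][2].round(4),"push force",(s["force"]@R[:,0]).round(2),"F",s["force"].round(1),"t",s["clock"],"j",s["joints"].round(2))
E
python3 lev.py
```

```text
Traceback (most recent call last):
  File "lev.py", line 4, in <module>
    Q=plane(im,np.argwhere(m)[:,::-1],.062)[:,:2]; vx,vy,x,y=cv2.fitLine(Q.astype(np.float32),cv2.DIST_HUBER,0,1e-4,1e-4).ravel()
      ~~~~~^^^^^^^^^^^^^^^^^^^^^^^^^^^^^^^^
  File "h.py", line 17, in plane
    d=rays(im,uv)@im["R"].T; return im["t"]+d*((z-im["t"][2])/d[:,2])[:,None]
      ~~~~^^^^^^^
  File "h.py", line 14, in rays
    p=cv2.undistortPoints(np.array(uv,float).reshape(-1,1,2),im["K"],np.array(im["dist"],float)).reshape(-1,2)
      ~~~~~~~~~~~~~~~~~~~^^^^^^^^^^^^^^^^^^^^^^^^^^^^^^^^^^^^^^^^^^^^^^^^^^^^^^^^^^^^^^^^^^^^^^^
cv2.error: OpenCV(4.12.0) /io/opencv/modules/calib3d/src/undistort.dispatch.cpp:347: error: (-215:Assertion failed) CV_IS_MAT(_src) && CV_IS_MAT(_dst) && (_src->rows == 1 || _src->cols == 1) && (_dst->rows == 1 || _dst->cols == 1) && _src->cols + _src->rows - 1 == _dst->rows + _dst->cols - 1 && (CV_MAT_TYPE(_src->type) == CV_32FC2 || CV_MAT_TYPE(_src->type) == CV_64FC2) && (CV_MAT_TYPE(_dst->type) == CV_32FC2 || CV_MAT_TYPE(_dst->type) == CV_64FC2) in function 'cvUndistortPointsInternal'
```

Call:
arm_command:
  targets:
    - [[0,0,0.03,0,0,0],[0,0,0.03,0,0,0],[0,0,0.018,0,0,0],[0,0,0.008,0,0,0],[-0.008,0,0,0,0,0],[-0.004,0,0,0,0,0],[0,0,0,0,0,0]]

```text
clock: 17.92
position: [0.5414, 0.2444, 0.0339]
ee_rot: [0.529, 3.095, 0.001]
force: [-1.1, -0.0, -0.3]
width: 0.004
gripper_force: 0.0
```

```bash
cat > lev.py <<'E'
from h import *
s=arm.observe(); R=cv2.Rodrigues(np.array(s["ee_rot"],float))[0]; pv=np.array([.5296,.147])
y_t=R[:2,1]; q=s["position"][:2]-pv; print("tool y deg",np.degrees(np.arctan2(y_t[1],y_t[0])).round(2),"a",(q@y_t).round(4),"b",(-q@R[:2,0]).round(4),"z",s["position"][2].round(4),"push force",(s["force"]@R[:,0]).round(2),"F",s["force"].round(1),"t",s["clock"],"j",s["joints"].round(2))
E
python3 lev.py
```

```text
tool y deg 70.59 a 0.0958 b -0.0213 z 0.0339 push force 1.05 F [-1.1 -0.  -0.3] t 17.925 j [-0.67  0.59  0.22  1.85 -0.18  0.73  0.89]
```

Call:
arm_command:
  targets:
    - [[-0.003,0,0,0,0,0],[-0.002,0,0,0,0,0],[-0.0083,0.001,0,0,0,0.087],[-0.0083,0.001,0,0,0,0.087]]

```text
clock: 18.42
position: [0.5588, 0.2401, 0.033]
ee_rot: [-0.796, -3.035, -0.0]
force: [-7.6, 2.9, 3.9]
width: 0.004
gripper_force: 4.2
```

```bash
python3 lev.py
```

```text
tool y deg 60.62 a 0.0954 b -0.0202 z 0.033 push force 8.09 F [-7.6  2.9  3.9] t 18.425 j [-0.67  0.61  0.26  1.81 -0.23  0.75  0.77]
```

Call:
arm_command:
  targets:
    - [[-0.0083,0.0012,0,0,0,0.087],[-0.0083,0.0012,0,0,0,0.087],[-0.0083,0.0012,0,0,0,0.087],[-0.0083,0.0012,0,0,0,0.087],[-0.0083,0.0012,0,0,0,0.087],[-0.0083,0.0012,0,0,0,0.087]]

```text
clock: 19.18
position: [0.6009, 0.214, 0.0331]
ee_rot: [-1.551, -2.728, -0.002]
force: [-6.2, 6.2, 3.8]
width: 0.006
gripper_force: 4.2
```

```bash
python3 lev.py
```

```text
tool y deg 30.76 a 0.0956 b -0.0211 z 0.0331 push force 8.48 F [-6.2  6.2  3.8] t 19.175 j [-0.69  0.67  0.41  1.74 -0.35  0.81  0.42]
```

Call:
arm_command:
  targets:
    - [[-0.0083,0.0012,0,0,0,0.087],[-0.0083,0.0012,0,0,0,0.087],[-0.0083,0.0012,0,0,0,0.087],[-0.0083,0.0012,0,0,0,0.087],[-0.0083,0.0012,0,0,0,0.087]]

```text
clock: 19.8
position: [0.6223, 0.1783, 0.0332]
ee_rot: [-2.103, -2.33, -0.004]
force: [-1.0, 9.1, 0.9]
width: 0.003
gripper_force: 4.2
```

```bash
python3 lev.py
```

```text
tool y deg 5.86 a 0.0954 b -0.0217 z 0.0332 push force 9.17 F [-1.   9.1  0.9] t 19.8 j [-0.69  0.7   0.52  1.72 -0.45  0.84  0.14]
```

Call:
arm_command:
  targets:
    - [[-0.0033,0.0005,0,0,0,0.035],[-0.0033,0.0005,0,0,0,0.035],[-0.0033,0.0005,0,0,0,0.035]]

```text
clock: 20.18
position: [0.625, 0.1682, 0.0333]
ee_rot: [-2.221, -2.218, -0.004]
force: [0.5, 7.1, 0.8]
width: 0.003
gripper_force: 3.7
```

Call:
arm_command:
  targets:
    - [[-0.0033,0.0005,0,0,0,0.035]]

```text
clock: 20.3
position: [0.6257, 0.1649, 0.0333]
ee_rot: [-2.26, -2.179, -0.005]
force: [0.7, 7.9, -0.6]
width: 0.006
gripper_force: 3.7
```

Call:
arm_command:
  targets:
    - [[-0.0033,0.0005,0,0,0,0.035]]

```text
clock: 20.42
position: [0.6262, 0.1616, 0.0333]
ee_rot: [-2.298, -2.139, -0.005]
force: [2.0, 7.1, -1.5]
width: 0.003
gripper_force: 3.7
```

```bash
python3 lev.py
```

```text
tool y deg -4.09 a 0.0953 b -0.0215 z 0.0333 push force 7.25 F [ 2.   7.1 -1.5] t 20.425 j [-0.7   0.71  0.57  1.73 -0.49  0.85  0.02]
```

Call:
arm_command:
  targets:
    - [[-0.0017,0.0003,0,0,0,0.0175]]

```text
clock: 20.55
position: [0.6265, 0.1596, 0.0333]
ee_rot: [-2.317, -2.119, -0.005]
force: [2.3, 6.4, -0.3]
width: 0.007
gripper_force: 3.5
```

Call:
arm_command:
  targets:
    - [[-0.0017,0.0003,0,0,0,0.0175]]

```text
clock: 20.68
position: [0.6267, 0.158, 0.0333]
ee_rot: [-2.335, -2.099, -0.005]
force: [1.9, 6.3, -0.4]
width: 0.007
gripper_force: 3.5
```

Call:
arm_command:
  targets:
    - [[-0.0012,0.0002,0,0,0,0.012]]

```text
clock: 20.8
position: [0.6268, 0.1567, 0.0334]
ee_rot: [-2.347, -2.086, -0.005]
force: [2.6, 7.0, -1.2]
width: 0.004
gripper_force: 3.4
```

Call:
arm_command:
  targets:
    - [[-0.001,0.0002,0,0,0,0.01]]

```text
clock: 20.92
position: [0.6269, 0.1557, 0.0333]
ee_rot: [-2.358, -2.074, -0.005]
force: [2.0, 6.3, -0.7]
width: 0.002
gripper_force: 3.4
```

Call:
arm_command:
  targets:
    - [[-0.001,0.0002,0,0,0,0.01]]

```text
clock: 21.05
position: [0.6269, 0.1547, 0.0333]
ee_rot: [-2.368, -2.062, -0.005]
force: [1.6, 6.1, -0.2]
width: 0.003
gripper_force: 3.4
```

Call:
arm_command:
  targets:
    - [[-0.001,0.0002,0,0,0,0.01]]

```text
clock: 21.18
position: [0.627, 0.1537, 0.0333]
ee_rot: [-2.378, -2.05, -0.005]
force: [2.9, 5.8, -0.9]
width: 0.003
gripper_force: 3.4
```

Call:
arm_command:
  targets:
    - [[-0.001,0.0002,0,0,0,0.01]]

```text
clock: 21.3
position: [0.6271, 0.1526, 0.0333]
ee_rot: [-2.388, -2.038, -0.005]
force: [2.7, 6.8, -1.3]
width: 0.003
gripper_force: 3.4
```

Call:
arm_command:
  targets:
    - [[-0.001,0.0002,0,0,0,0.01]]

```text
clock: 21.42
position: [0.6271, 0.1516, 0.0334]
ee_rot: [-2.399, -2.026, -0.005]
force: [1.9, 7.3, -1.0]
width: 0.006
gripper_force: 3.4
```

Call:
arm_command:
  targets:
    - [[-0.001,0.0002,0,0,0,0.01]]

```text
clock: 21.55
position: [0.6272, 0.1506, 0.0333]
ee_rot: [-2.409, -2.014, -0.005]
force: [1.8, 7.2, -0.8]
width: 0.003
gripper_force: 3.4
```

Call:
arm_command:
  targets:
    - [[-0.001,0.0002,0,0,0,0.01]]

```text
clock: 21.68
position: [0.6272, 0.1495, 0.0333]
ee_rot: [-2.419, -2.002, -0.005]
force: [1.6, 6.3, -1.1]
width: 0.003
gripper_force: 3.4
```

Call:
arm_command:
  targets:
    - [[-0.001,0.0002,0,0,0,0.01]]

```text
clock: 21.8
position: [0.6272, 0.1485, 0.0333]
ee_rot: [-2.429, -1.99, -0.005]
force: [2.3, 6.7, -0.0]
width: 0.004
gripper_force: 3.4
```

Call:
arm_command:
  targets:
    - [[-0.001,0.0002,0,0,0,0.01]]

```text
clock: 21.92
position: [0.6272, 0.1477, 0.0333]
ee_rot: [-2.439, -1.978, -0.005]
force: [2.4, 7.9, -1.3]
width: 0.004
gripper_force: 4.3
```

Call:
arm_command:
  targets:
    - [[-0.001,0.0002,0,0,0,0.01]]

```text
clock: 22.05
position: [0.6273, 0.1475, 0.0334]
ee_rot: [-2.447, -1.966, -0.006]
force: [3.0, 10.9, -1.1]
width: 0.003
gripper_force: 5.2
```

Call:
arm_command:
  targets:
    - [[-0.001,0.0002,0,0,0,0.01]]

```text
clock: 22.18
position: [0.6274, 0.1473, 0.0334]
ee_rot: [-2.456, -1.954, -0.007]
force: [3.1, 12.2, -2.0]
width: 0.005
gripper_force: 6.2
```

```bash
python3 lev.py
```

```text
tool y deg -12.99 a 0.0952 b -0.0222 z 0.0334 push force 12.56 F [ 3.1 12.2 -2. ] t 22.175 j [-0.7   0.72  0.61  1.74 -0.53  0.85 -0.08]
```

The stop shows as a steep rise, about 2 N/mm. Now I'll press to about 17 N and hold.

Call:
arm_command:
  targets:
    - [[-0.001,0,0,0,0,0],[-0.001,0,0,0,0,0]]

```text
clock: 22.42
position: [0.6273, 0.1469, 0.0335]
ee_rot: [-2.454, -1.956, -0.01]
force: [5.2, 15.6, -2.7]
width: 0.006
gripper_force: 8.0
```

```bash
python3 lev.py
```

```text
tool y deg -12.89 a 0.0953 b -0.0217 z 0.0335 push force 16.33 F [ 5.2 15.6 -2.7] t 22.425 j [-0.7   0.72  0.61  1.74 -0.53  0.85 -0.07]
```

Call:
arm_command:
  targets:
    - [[-0.0004,0,0,0,0,0],[0,0,0,0,0,0],[0,0,0,0,0,0],[0,0,0,0,0,0]]

```text
clock: 22.92
position: [0.6273, 0.1469, 0.0335]
ee_rot: [-2.454, -1.956, -0.01]
force: [4.6, 15.8, -2.8]
width: 0.008
gripper_force: 7.8
```

Call:
arm_command:
  targets:
    - [[0,0,0,0,0,0],[0,0,0,0,0,0],[0,0,0,0,0,0],[0,0,0,0,0,0]]

```text
clock: 23.42
position: [0.6273, 0.1469, 0.0335]
ee_rot: [-2.454, -1.956, -0.01]
force: [5.4, 14.0, -3.0]
width: 0.005
gripper_force: 7.8
```

Call:
arm_command:
  targets:
    - [[0.002,0,0,0,0,0],[0.003,0,0,0,0,0],[0.006,0,0,0,0,0],[0.012,0,0,0,0,0],[0.01,0,0,0,0,0],[0,0,-0.03,0,0,0],[0,0,-0.05,0,0,0],[0,0,-0.05,0,0,0],[0,0,-0.05,0,0,0]]

```text
clock: 24.55
position: [0.6333, 0.1727, 0.2147]
ee_rot: [2.461, 1.952, -0.0]
force: [0.1, 1.0, -0.4]
width: 0.006
gripper_force: 0.0
```

Call:
arm_command:
  targets:
    - [[0.04,0,0,0,0,0],[0.04,0,0,0,0,0],[0.04,0,0,0,0,0],[0.04,0,0,0,0,0],[0,0,0,0,0,0],[0,0,0,0,0,0]]

```text
clock: 25.3
position: [0.6699, 0.3275, 0.2128]
ee_rot: [2.461, 1.951, -0.001]
force: [0.1, 0.0, 0.3]
width: -0.001
gripper_force: 0.0
```

```bash
python3 - <<'E'
from h import *
im=grab("top"); C=cloud(im); H,S,V=cv2.split(cv2.cvtColor(im["pixels"],cv2.COLOR_RGB2HSV))
m=((H<6)|(H>174))&(S>150)&(V>60)&(C[...,2]>.052)&(C[...,2]<.072)&(np.hypot(C[...,0]-.53,C[...,1]-.147)<.13)
Q=plane(im,np.argwhere(m)[:,::-1],.062)[:,:2]; vx,vy,x,y=cv2.fitLine(Q.astype(np.float32),cv2.DIST_HUBER,0,1e-4,1e-4).ravel(); print(len(Q),"lever deg",np.degrees(np.arctan(vy/vx)))
print(arm.observe()["clock"],arm.observe()["position"],arm.observe()["force"])
sc=grab("scene"); a=cv2.resize(im["pixels"][60:260,60:320],(520,400)); b=cv2.resize(sc["pixels"][130:290,160:370],(525,400))
cv2.imwrite("pics/end.png",cv2.resize(np.hstack([a,b])[...,::-1],(800,306)))
E
```

```text
203 lever deg -10.319784
25.35 [0.67009147 0.32672324 0.21319864] [-0.16756845 -0.55476337  0.82070837]
```

View pics/end.png

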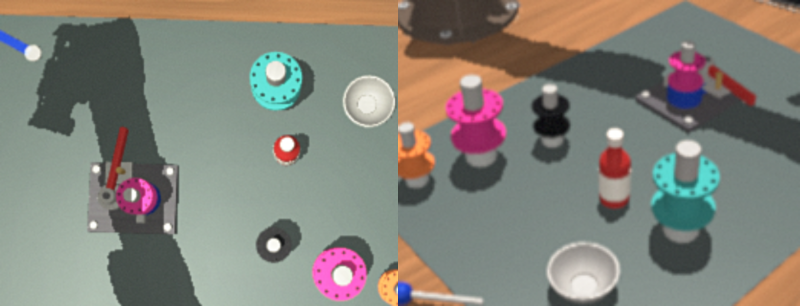

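The final view shows the pink hub upright in the collar (137,195), and the lever (118,155) against the brass pin (122,170), at -10.3° where -10.5° was predicted. The black hub, bottle and bowl look undisturbed. Handing in.

```bash
python3 -c "
from cell import arm
print(arm.sign_off())"
```

```text
the job is handed in; nothing more can be done
None
```

The job is handed in: the pink hub sits fully down in the socket, and the lever was pressed against the brass stop pin at about 16 N for a second, then left there; my first grasp closed on nothing because the fingertips end about 14 mm behind the reported TCP rather than 19 mm ahead.

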